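# Put the sample-room tools back on their shadows

## Task

Clear up the pattern table: put the stapler, the wooden tailor's clapper and the two steel pattern weights each back on the white board that bears its own dark shadow, right side up, covering the shadow neatly and, for the two long tools, lined up with it (either end may lead). The larger weight belongs on the larger round shadow and the smaller on the smaller; leave the plastic cup and the pin tin where they are.

Things in the scene. Friction and masses are not known exactly. Their poses are not given: they have to be found in the camera images.
- stapler: Black desk stapler with a steel magazine, standing loose on the table; 124 mm long, 34 mm wide at its foot, which is 9 mm high; above that the upper arm is 30 mm wide and reaches 45 mm high at the front, 37 mm at the back. About 0.22 kg. Origin: centre of its underside. x runs along its length towards the front, z up. Grip it across its width at the middle, fingertips above the foot.
- clapper: Tailor's clapper: a plain light hardwood block with half-round ends and a thin dark line along each side, 140 mm long (x), 50 mm wide (y), 38 mm high (z), about 0.2 kg, lying loose on the table. Origin: centre of its underside.
- weight_large: Solid steel pattern weight, a plain upright disc 58 mm in diameter and 24 mm high (about 0.45 kg), with a dark inlay on its top; the larger of two. Loose, standing on the table. Origin: centre of its underside.
- weight_small: Solid steel pattern weight, a plain upright disc 40 mm in diameter and 24 mm high (about 0.23 kg), with a dark inlay on its top; the smaller of two. Loose, standing on the table. Origin: centre of its underside.
- pad_stapler: Fixed white board lying flat on the table, 140 by 56 mm, 6 mm thick, its top bearing the dark printed shadow of the stapler: a rectangle 128 by 38 mm, centred on the board. Origin: centre of the board's underside, right below the shadow's centre; x runs along the shadow's length.
- pad_clapper: Fixed white board lying flat on the table, 154 by 70 mm, 6 mm thick, its top bearing the dark printed shadow of the clapper: an oblong with half-round ends, 144 by 54 mm, centred on the board. Origin: centre of the board's underside, right below the shadow's centre; x runs along the shadow's length.
- pad_large: Fixed white board lying flat on the table, 92 by 92 mm, 6 mm thick, its top bearing the dark printed shadow of the larger weight: a disc 62 mm in diameter, centred on the board. Origin: centre of the board's underside, right below the shadow's centre.
- pad_small: Fixed white board lying flat on the table, 92 by 92 mm, 6 mm thick, its top bearing the dark printed shadow of the smaller weight: a disc 44 mm in diameter, centred on the board. Origin: centre of the board's underside, right below the shadow's centre.
- cup: Bystander: an empty clear plastic cup, 80 mm across its rim and 95 mm high, standing at one side of the work. Origin: centre of its underside.
- tin: Bystander: a round closed aluminium pin tin, 84 mm in diameter and 35 mm high, standing at one side of the work. Origin: centre of its underside.
Things that resemble listed ones, but are neither listed nor needed, are in the scene too. Leave any red look-alike of the pad_small alone.

How it is judged (in metres and radians):
At the end, for the whole second after the job is handed in: Each of the four tools rests on the board with its own shadow, its centre within 10 mm of the shadow's centre, upright to within about 7 degrees and still; the stapler and the clapper lie within about 11 degrees of their shadows' length, either way round (horizontal distance between stapler and pad_stapler below 0.01 m and z of stapler in the frame of pad_stapler between 0.003 and 0.01 m and angle between each of stapler, clapper, weight_large, weight_small's own z axis and vertical below 0.12 rad and linear speed of each of stapler, clapper, weight_large, weight_small below 0.02 m/s and angle between the x axis of stapler and the x axis of pad_stapler, either way round below 0.2 rad and horizontal distance between clapper and pad_clapper below 0.01 m and z of clapper in the frame of pad_clapper between 0.003 and 0.01 m and angle between the x axis of clapper and the x axis of pad_clapper, either way round below 0.2 rad and horizontal distance between weight_large and pad_large below 0.01 m and z of weight_large in the frame of pad_large between 0.003 and 0.01 m and horizontal distance between weight_small and pad_small below 0.01 m and z of weight_small in the frame of pad_small between 0.003 and 0.01 m); the robot touches nothing.
It fails at once if the plastic cup was moved by more than 30 mm (distance of cup from where it was at the start of the episode above 0.03 m).
It fails at once if the pin tin was moved by more than 30 mm (distance of tin from where it was at the start of the episode above 0.03 m).
It also fails if it takes over 104 s, if anything falls off the work surface, if the arm or the gripper's body presses on something with over 40 N, if the wrist force passes 120 N, or if a joint passes its speed limit or range.

## Robot

A 6-joint arm with a two-finger parallel gripper is mounted at the origin on the work surface. World frame = base frame: x ahead of the robot, y to its left, z up, the work surface at z = 0. Lengths are in mm, angles in degrees, forces in N, time in s.
With the tool pointing down it reaches from about 350 to 975 mm from the base axis. Payload 7.1 kg.
Tool frame: the origin (TCP) lies at the very end of the fingers, on their centre line; the grasp point (between the pads) lies 19 mm behind it; z points along the fingers, y is the line along which they close (so a half turn about z gives the same grasp; the last joint's range is limited). The gripper opens to 88 mm and grips with 3 to 60 N. Pads are 20 mm wide; open, the fingers measure 115 mm over their backs; the gripper's body (75 mm by 178 mm) begins 61 mm behind the grasp point.
Start: joints at [-73.854, 24.242, 93.386, -0, 62.372, -1.089], TCP at [185.196, -596.915, 222.675] pointing down, gripper open.
Joint ranges: [-172.04, 172.04], [-51.8, 120.97], [4.93, 147.93], [-75.15, 255.16], [6.16, 154.13], [-145.62, 145.62]. Speed limits (degrees/s): [136.94, 136.94, 172.46, 180, 180, 180].

## Interface

Orientations are given as [roll, pitch, yaw] about the fixed x, y, z axes, in that order (R = Rz(yaw) Ry(pitch) Rx(roll)).
In Python, from station import bot gives the robot as it stands. The module is installed in compiled form; this text tells all that it offers.
- The arm moves only by the shell command python3 -m creep 'ROWS' [FORCE]. ROWS is JSON, a list that holds one entry, the list of rows, each a list of 7 numbers: the shift along the tool's x, y, z in cm, then the turn, a rotation vector about the tool's x, y, z in rad, then the opening, from 0 (shut) to 1 (fully open). In form: [[[dx, dy, dz, wx, wy, wz, hand], ...]]. A call has 1 to 12 rows; each row shifts and turns the commanded pose from where the row before left it, along the tool's axes as they then stand; what a row does not reach is not made up. A row lasts 1/12 s, in which the tool goes at most 41.7 mm and 7.16 degrees, less where a joint would pass 70% of its speed; a pose out of reach is approached as far as the arm can. A call is refused whole if a number of a shift passes 4.17 or a number of a turn 0.125, either way. A call with a gripper value outside its range is refused whole. The fingers move at their own pace and stop on an object; FORCE is the grip in N (left out, the last holds). Time passes only in rows, so rows that do not move let the fingers close. It gives the time, the measured TCP pose, the force, the opening and the grip force at its end, in the units of the state.
- bot.get_obs(): the state, without advancing time (a new reading comes with each control period).
- bot.camera(name): name is "scene" or "top" or "wrist"; returns a dict with "frame" (400x640x3 uint8, red, green, blue), "K" (3x3 intrinsics, pixels), "xyz" and "orientation" of the camera in the world; the wrist camera has in their place "T_tool_cam" (4x4, takes a point from camera to tool coordinates, whose origin is the TCP and whose axes are the flange's). Camera axes: x right, y down, z forward; pixel columns grow to the right and rows downward; lengths in mm; the calibration is good to about 2 mm. A picture is of the moment at which its call begins: read the wrist's pose just before it. There is no depth.
- bot.close_job(): hands the job in; it is judged then, once.
The state is a dict: "time": time; "joint_pos": joint angles; "qvel": joint speeds; "effort": joint torques, N m; "tcp_pos": TCP position; "ee_rot": TCP orientation; "wrist_force": force on the tool from outside, world axes, zero at the start; "moment": the same for the moment, N m; "width": finger opening in mm; "grasp_force": force on a finger pad.
Only numpy, scipy, OpenCV 4.12 (cv2) and the standard library are available. Lean on these libraries where they do the work, as an engineer would, in place of code of your own. Each camera call takes 0.05 s, during which the arm holds its last target. There are 200 camera calls.

## Working session

There is one attempt and no reset: what is moved stays moved. The work goes in short steps, Python scripts to look and compute and a shell command to move; the robot and the scene stay as the last step left them, time stands still between calls to the robot, and variables do not carry over. Pictures are saved under pics/ and viewed, at most 14 in all, crops included, and the job is handed in when it is done.

```bash
mkdir -p pics
python3 - <<'E'
from station import bot
import cv2,numpy as np
print(bot.get_obs())
for n in("scene","top"):
    c=bot.camera(n); print(n,c["K"],c["xyz"],c["orientation"])
    cv2.imwrite(f"pics/{n}0.png",c["frame"][:,:,::-1])
c=bot.camera("wrist");print(c["K"],c["T_tool_cam"])
E
```

```text
{'time': 0.0, 'joint_pos': array([-7.38524833e+01,  2.42852696e+01,  9.34310984e+01, -7.18939315e-04,
        6.23729535e+01, -1.08872807e+00]), 'qvel': array([-0.007637  , -0.04257262,  0.09154938,  0.01842697, -0.14290881,
       -0.00273864]), 'effort': array([-9.14114139e-05, -5.44631588e+01, -2.73662406e+01,  6.44624582e-02,
        2.27647321e-02, -1.56704932e-04]), 'tcp_pos': array([ 185.0596977 , -596.38816476,  221.89486047]), 'ee_rot': array([-1.79910682e+02, -1.06084150e-03,  1.72365779e+01]), 'wrist_force': array([-0.01793636,  0.14872222, -0.68917144]), 'moment': array([-0.04529185, -0.0055762 , -0.0002186 ]), 'grasp_force': 0.0, 'width': 87.96046726113096}
scene [[375.50037449   0.         316.68367782]
 [  0.         375.50037449 193.43360513]
 [  0.           0.           1.        ]] [1188.33159048  101.97527422  800.5375658 ] [-142.81426136   -0.64862721  102.4690652 ]
top [[447.01302784   0.         316.81127058]
 [  0.         447.01302784 193.58419459]
 [  0.           0.           1.        ]] [ 543.47438084   11.73083002 1502.91639783] [-176.23114577   -0.87595612  -91.14570869]
[[291.29587975   0.         320.99827801]
 [  0.         291.29587975 200.4016354 ]
 [  0.           0.           1.        ]] [[-3.99893190e-04 -9.70664897e-01 -2.40436059e-01  6.55026371e+01]
 [ 9.99999805e-01 -5.03644512e-04  3.70064861e-04 -3.44993456e-01]
 [-4.80303272e-04 -2.40435864e-01  9.70664908e-01 -1.61913483e+02]
 [ 0.00000000e+00  0.00000000e+00  0.00000000e+00  1.00000000e+00]]
```

View pics/top0.png

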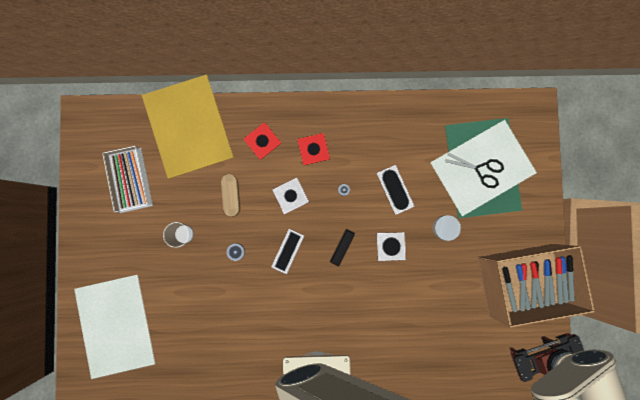

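View pics/scene0.png

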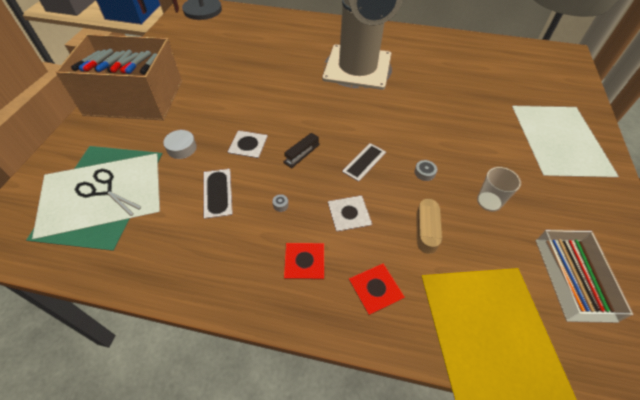

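The top view shows:
- **Tools:** clapper (230,195), large weight (235,252), small weight (344,190), stapler (343,247).
- **Boards:** pad_clapper (395,190), pad_stapler (288,251), pad_small, white (291,196), pad_large, white (391,246).
- **Could be confused:** red boards at (262,141) and (313,149) against the white pad_small. The weights differ only in size. The tin at (447,228) could pass for a disc.

Next is one close crop.

```bash
cat > h.py <<'E'
import numpy as np,cv2
from scipy.spatial.transform import Rotation as R
def cam(c,obs=None):
    if "xyz" in c: return R.from_euler("xyz",c["orientation"],degrees=True).as_matrix(),np.array(c["xyz"])
    T=np.array(c["T_tool_cam"]); Rt=R.from_euler("xyz",obs["ee_rot"],degrees=True).as_matrix()
    return Rt@T[:3,:3],Rt@T[:3,3]+obs["tcp_pos"]
def back(c,uv,z,obs=None):
    Rc,t=cam(c,obs); d=(np.c_[np.atleast_2d(uv),np.ones(len(np.atleast_2d(uv)))]@np.linalg.inv(c["K"]).T)@Rc.T
    return (t+d*((z-t[2])/d[:,2])[:,None])[:,:2]
def proj(c,P,obs=None):
    Rc,t=cam(c,obs); p=(np.atleast_2d(P)-t)@Rc@np.array(c["K"]).T
    return p[:,:2]/p[:,2:]
E
python3 - <<'E'
from station import bot
from h import *
c=bot.camera("top");f=c["frame"][:,:,::-1]
cv2.imwrite("pics/crop.png",cv2.resize(f[160:280,205:415],None,fx=3.8,fy=3.8,interpolation=cv2.INTER_CUBIC))
hsv=cv2.cvtColor(f.copy(),cv2.COLOR_BGR2HSV)
print("origin",proj(c,[[400,0,0]]))
def comp(mask,name,z,box):
    m=np.zeros_like(mask);x0,y0,x1,y1=box;m[y0:y1,x0:x1]=mask[y0:y1,x0:x1]
    n,l,s,ce=cv2.connectedComponentsWithStats(m.astype(np.uint8)); i=1+s[1:,4].argmax()
    ys,xs=np.where(l==i);p=back(c,np.c_[xs,ys].astype(float),z);mu=p.mean(0)
    w,v=np.linalg.eigh(np.cov((p-mu).T)); print(name,s[i],ce[i].round(1),mu.round(1),"yaw",np.degrees(np.arctan2(v[1,1],v[0,1])).round(1),"len",np.sqrt(12*w).round())
V=hsv[:,:,2];S=hsv[:,:,1]
white=(V>150)&(S<50); dark=V<75
for n,b in dict(pad_small=(265,170,315,220),pad_large=(370,228,410,266),pad_clapper=(370,160,420,220),pad_stapler=(268,225,308,278)).items():
    comp(dark,n,6,b); comp(white,n+" w",6,b)
comp(dark,"stapler",38,(325,222,360,270))
comp((S<110)&(S>=0),"wl",24,(222,238,250,268)); comp((S<110),"ws",24,(334,180,354,200))
comp((V>130)&(S>50),"clapper",38,(215,165,246,222))
E
```

```text
origin [[314.29751985 266.07975302]]
pad_small [285 190  12  12 109] [290.2 195.3] [637.4  76.2] yaw 173.9 len [33. 35.]
pad_small w [273 178  36  36 643] [290.2 195.4] [637.2  76.3] yaw 107.1 len [100. 102.]
pad_large [383 238  17  17 235] [391.1 246.1] [ 461.1 -257.7] yaw -174.2 len [50. 50.]
pad_large w [377 232  29  29 500] [390.8 246.1] [ 461.2 -256.5] yaw 85.7 len [106. 111.]
pad_clapper [383 170  25  40 555] [395.3 189.2] [ 651.5 -277.6] yaw -157.5 len [ 47. 131.]
pad_clapper w [377 165  37  50 349] [395.2 189.7] [ 649.7 -277.2] yaw -157.8 len [ 99. 186.]
pad_stapler [276 233  24  38 379] [287.2 251. ] [452.3  89. ] yaw 154.3 len [ 34. 124.]
pad_stapler w [271 229  33  45 303] [287.4 250.9] [452.7  88.4] yaw 153.6 len [ 78. 157.]
stapler [330 229  25  37 383] [341.9 247.2] [462.9 -91. ] yaw 152.1 len [ 33. 121.]
wl [226 243  19  19 286] [235.  251.8] [454.4 259.2] yaw 91.0 len [53. 55.]
ws [337 183  14  13 141] [343.5 189.4] [ 652.7 -101.9] yaw 88.1 len [38. 40.]
clapper [ 215  165   31   57 1373] [229.6 192.5] [648.7 272.8] yaw 179.3 len [ 93. 200.]
```

View pics/crop.png

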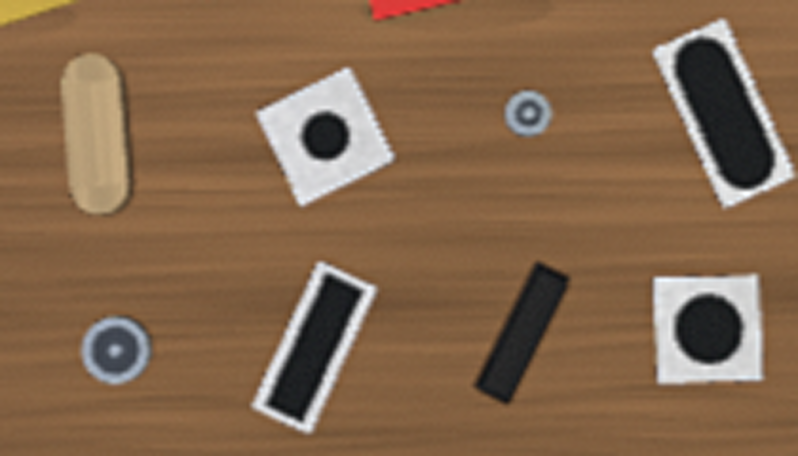

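The crop confirms the choices. White pad_small has its small disc at crop (325,136) and white pad_large is at (708,328). The clapper runs from (92,53) to (100,213) and the stapler from (554,270) to (492,395). The red boards stay out of it.

```bash
cat > go.py <<'E'
import sys,numpy as np
from station import bot
# usage: go.py x y z yaw n -> equal rows from measured pose
x,y,z,yaw=map(float,sys.argv[1:5]);n=int(sys.argv[5])
o=bot.get_obs();p=o["tcp_pos"];y0=o["ee_rot"][2];w=(yaw-y0+180)%360-180
S=np.zeros((2,2))
for k in range(n):
    a=np.radians(y0+w*k/n);S+=[[np.cos(a),np.sin(a)],[np.sin(a),-np.cos(a)]]
d=np.linalg.solve(S,[x-p[0],y-p[1]])/10
print("t",round(o["time"],1),"row",np.r_[d,(p[2]-z)/10/n].round(2),"wz",round(-np.radians(w)/n,4),"width",o["width"].round(1))
E
python3 go.py 463 -91 120 -28 18
python3 - <<'E'
from station import bot
from h import *
c=bot.camera("top")
q=lambda *a:back(c,np.array(a)/3.8+[205-.37,160-.37],38)
a=q([92,53],[100,213]);print("clapper",a.mean(0),np.degrees(np.arctan2(*(a[0]-a[1])[::-1])))
a=back(c,[[341.9,247.2]],28);print("stapler",a)
a=q([92,83],[100,183]);print(a.mean(0),np.degrees(np.arctan2(*(a[0]-a[1])[::-1])))
E
```

```text
clapper [641.70330814 272.06760507] 2.43093689613255
stapler [[462.19365654 -91.61408527]]
[641.57398094 272.06455716] 4.13139999867621Traceback (most recent call last):
  File "go.py", line 10, in <module>
    print("t",round(o["time"],1),"row",np.r_[d,(p[2]-z)/10/n].round(2),"wz",round(-np.radians(w)/n,4),"width",o["width"].round(1))
                                                                                                              ^^^^^^^^^^^^^^^^
AttributeError: 'float' object has no attribute 'round'
```

```bash
sed -i 's/o\["width"\].round(1)/round(o["width"],1)/' go.py; python3 go.py 462.5 -91.5 120 -28 18
```

```text
t 0.2 row [ 1.37 -2.99  0.57] wz 0.0439 width 87.7
```

```bash
python3 -m creep '[[[1.37,-2.99,0.57,0,0,0.0439,1],[1.37,-2.99,0.57,0,0,0.0439,1],[1.37,-2.99,0.57,0,0,0.0439,1],[1.37,-2.99,0.57,0,0,0.0439,1],[1.37,-2.99,0.57,0,0,0.0439,1],[1.37,-2.99,0.57,0,0,0.0439,1],[1.37,-2.99,0.57,0,0,0.0439,1],[1.37,-2.99,0.57,0,0,0.0439,1],[1.37,-2.99,0.57,0,0,0.0439,1]]]' 20 && python3 -m creep '[[[1.37,-2.99,0.57,0,0,0.0439,1],[1.37,-2.99,0.57,0,0,0.0439,1],[1.37,-2.99,0.57,0,0,0.0439,1],[1.37,-2.99,0.57,0,0,0.0439,1],[1.37,-2.99,0.57,0,0,0.0439,1],[1.37,-2.99,0.57,0,0,0.0439,1],[1.37,-2.99,0.57,0,0,0.0439,1],[1.37,-2.99,0.57,0,0,0.0439,1],[1.37,-2.99,0.57,0,0,0.0439,1],[0,0,0,0,0,0,1],[0,0,0,0,0,0,1]]]'
cat > snap.py <<'E'
import sys
from station import bot
from h import *
# snap.py name x y z yaw L W : wrist picture with expected outline (green)
n=sys.argv[1];x,y,z,yaw,L,W=map(float,sys.argv[2:8])
o=bot.get_obs();c=bot.camera("wrist");f=c["frame"][:,:,::-1].copy()
a=np.radians(yaw);e=np.array([[np.cos(a),np.sin(a)],[-np.sin(a),np.cos(a)]])
P=np.array([[x,y]])+np.array([[L,W],[-L,W],[-L,-W],[L,-W],[0,0]])/2@e
uv=proj(c,np.c_[P,np.full(5,z)],o)
cv2.polylines(f,[uv[:4].round().astype(int)],True,(0,255,0),1)
cv2.circle(f,tuple(int(v) for v in uv[4].round()),2,(0,255,0),-1)
cv2.imwrite(f"pics/{n}.png",f);print(uv.round(1).tolist())
E
python3 snap.py w1 462.5 -91.5 9 -28 124 34; python3 go.py 462.5 -91.5 13 -28 4
```

```text
time: 1.0
tcp_pos: [273.5, -314.8, 171.3]
ee_rot: [180.0, -0.0, -5.6]
wrist_force: [0.8, 0.7, -0.0]
width: 87.7
grasp_force: 0.0
time: 1.92
tcp_pos: [463.5, -90.2, 119.7]
ee_rot: [180.0, 0.0, -27.9]
wrist_force: [-0.4, -0.4, 0.0]
width: 87.8
grasp_force: 0.0
[[304.6, 132.2], [306.0, 257.8], [339.6, 257.9], [341.9, 132.3], [323.0, 198.4]]
t 2.0 row [0.01 0.01 2.67] wz 0.0003 width 87.7
```

View pics/w1.png

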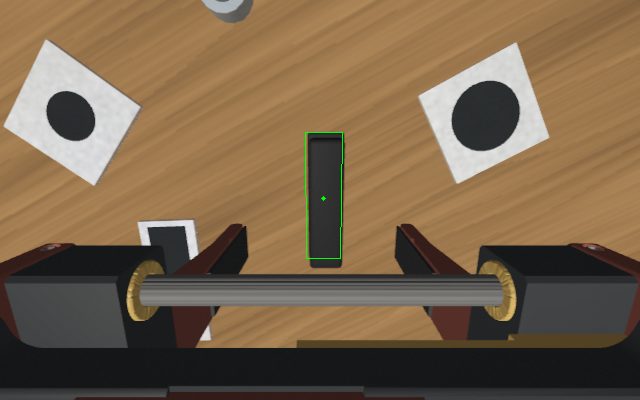

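The wrist view shows the stapler at px (308–343, 133–268), inside the predicted outline to within about 1 px, so I'll descend and grip.

```bash
python3 -m creep '[[[0.01,0.01,2.67,0,0,0,1],[0.01,0.01,2.67,0,0,0,1],[0.01,0.01,2.67,0,0,0,1],[0.01,0.01,2.6,0,0,0,1],[0,0,0,0,0,0,1],[0,0,0,0,0,0,0],[0,0,0,0,0,0,0],[0,0,0,0,0,0,0],[0,0,0,0,0,0,0],[0,0,0,0,0,0,0],[0,0,0,0,0,0,0],[0,0,0,0,0,0,0]]]' 25; python3 go.py 452.5 89 113 -26 8
```

```text
time: 2.97
tcp_pos: [463.2, -91.9, 14.5]
ee_rot: [-180.0, -0.1, -28.0]
wrist_force: [0.3, -0.6, -0.2]
width: 44.8
grasp_force: 0.0
t 3.0 row [-1.15 -1.95 -1.23] wz -0.0044 width 44.8
```

```bash
python3 -m creep '[[[0,0,0,0,0,0,0],[0,0,0,0,0,0,0],[0,0,0,0,0,0,0],[0,0,0,0,0,0,0],[0,0,-1.5,0,0,0,0],[0,0,-2.5,0,0,0,0],[0,0,-2,0,0,0,0]]]'; python3 go.py 452.5 89 75 -26 8
```

```text
time: 3.55
tcp_pos: [462.3, -91.6, 74.3]
ee_rot: [180.0, 0.1, -28.0]
wrist_force: [0.9, -0.3, -1.7]
width: 29.6
grasp_force: 25.0
t 3.5 row [-1.14 -1.95 -0.01] wz -0.0045 width 29.6
```

```bash
python3 -m creep '[[[-1.14,-1.95,0,0,0,-0.0045,0],[-1.14,-1.95,0,0,0,-0.0045,0],[-1.14,-1.95,0,0,0,-0.0045,0],[-1.14,-1.95,0,0,0,-0.0045,0],[-1.14,-1.95,0,0,0,-0.0045,0],[-1.14,-1.95,0,0,0,-0.0045,0],[-1.14,-1.95,0,0,0,-0.0045,0],[-1.14,-1.95,0,0,0,-0.0045,0],[0,0,0,0,0,0,0],[0,0,0,0,0,0,0]]]'; python3 snap.py w2 452.5 89 6 -26 128 38; python3 go.py 452.5 89 20.5 -26 4
```

```text
time: 4.38
tcp_pos: [452.5, 89.3, 73.7]
ee_rot: [180.0, 0.0, -25.8]
wrist_force: [0.1, 1.5, -1.8]
width: 29.5
grasp_force: 25.0
[[297.3, 129.7], [299.8, 280.8], [343.4, 280.9], [346.9, 129.8], [321.8, 210.2]]
t 4.4 row [-0.01 -0.01  1.33] wz 0.0004 width 30.0
```

View pics/w2.png

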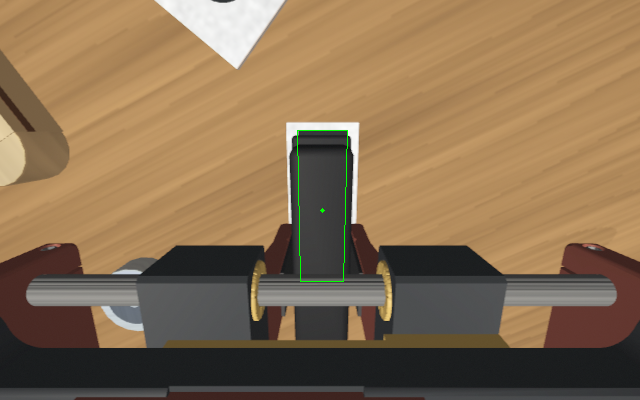

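The stapler is above its board, whose far edge spans px 287–359 at row 123, and the predicted shadow is centred on it. I'll lower and release.

```bash
python3 -m creep '[[[0,0,1.6,0,0,0,0],[0,0,1.6,0,0,0,0],[0,0,1.6,0,0,0,0],[0,0,0.5,0,0,0,0],[0,0,0,0,0,0,0],[0,0,0,0,0,0,0]]]'; python3 go.py 452.5 89 20 -26 1
```

```text
time: 4.93
tcp_pos: [452.8, 87.8, 20.9]
ee_rot: [180.0, 0.0, -26.0]
wrist_force: [0.7, 0.2, -1.6]
width: 29.6
grasp_force: 25.0
t 4.9 row [-0.08 -0.09  0.09] wz -0.0008 width 29.6
```

```bash
python3 -m creep '[[[0,0,0.12,0,0,0,0],[0,0,0,0,0,0,0],[0,0,0,0,0,0,1],[0,0,0,0,0,0,1],[0,0,0,0,0,0,1],[0,0,0,0,0,0,1],[0,0,0,0,0,0,1],[0,0,-2,0,0,0,1],[0,0,-3,0,0,0,1],[0,0,-3,0,0,0,1]]]'; python3 go.py 652.7 -101.9 100 0 8
```

```text
time: 5.77
tcp_pos: [451.9, 88.5, 100.0]
ee_rot: [179.9, 0.1, -26.0]
wrist_force: [1.0, 0.8, 0.1]
width: 79.8
grasp_force: 0.0
t 5.8 row [3.05 1.68 0.  ] wz -0.0567 width 79.8
```

```bash
python3 -m creep '[[[3.05,1.68,0,0,0,-0.0567,1],[3.05,1.68,0,0,0,-0.0567,1],[3.05,1.68,0,0,0,-0.0567,1],[3.05,1.68,0,0,0,-0.0567,1],[3.05,1.68,0,0,0,-0.0567,1],[3.05,1.68,0,0,0,-0.0567,1],[3.05,1.68,0,0,0,-0.0567,1],[3.05,1.68,0,0,0,-0.0567,1],[0,0,0,0,0,0,1],[0,0,0,0,0,0,1]]]'; python3 snap.py w3 652.7 -101.9 24 0 40 40; python3 go.py 652.7 -101.9 4 0 4
```

```text
time: 6.6
tcp_pos: [654.1, -102.3, 99.3]
ee_rot: [-180.0, -0.0, -0.1]
wrist_force: [-0.5, 0.1, -0.8]
width: 87.8
grasp_force: 0.0
[[296.7, 186.5], [297.8, 232.0], [344.1, 231.9], [345.0, 186.4], [320.9, 209.6]]
t 6.7 row [0.   0.01 2.38] wz -0.0003 width 87.7
```

View pics/w3.png

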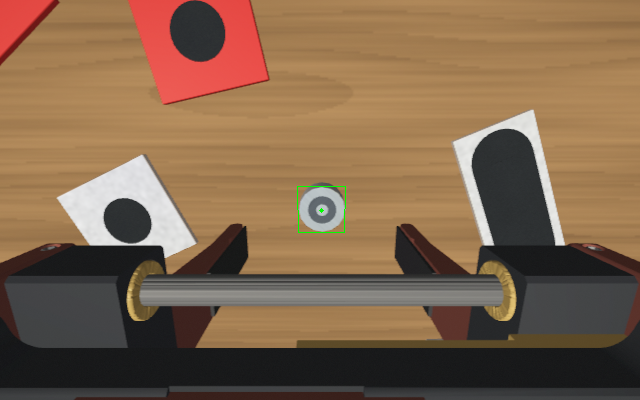

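The small weight sits centred in its predicted box at (321,210), so I'll grip it.

```bash
python3 -m creep '[[[0,0.01,2.38,0,0,0,1],[0,0.01,2.38,0,0,0,1],[0,0.01,2.38,0,0,0,1],[0,0.01,2.3,0,0,0,1],[0,0,0,0,0,0,0.8],[0,0,0,0,0,0,0],[0,0,0,0,0,0,0],[0,0,0,0,0,0,0],[0,0,0,0,0,0,0],[0,0,0,0,0,0,0],[0,0,0,0,0,0,0],[0,0,0,0,0,0,0]]]' 30; python3 -m creep '[[[0,0,0,0,0,0,0],[0,0,0,0,0,0,0],[0,0,0,0,0,0,0],[0,0,-2,0,0,0,0],[0,0,-2.5,0,0,0,0],[0,0,-2,0,0,0,0]]]';  python3 go.py 637.3 76.3 69 0 8
```

```text
time: 7.65
tcp_pos: [653.7, -102.0, 6.0]
ee_rot: [180.0, -0.0, 0.0]
wrist_force: [-0.9, 0.7, 3.9]
width: 39.2
grasp_force: 30.0
time: 8.15
tcp_pos: [652.8, -101.7, 70.5]
ee_rot: [-180.0, 0.1, 0.0]
wrist_force: [0.4, -0.1, -0.8]
width: 39.7
grasp_force: 30.0
t 8.2 row [-0.19 -2.22  0.02] wz 0.0 width 39.7
```

```bash
python3 -m creep '[[[-0.19,-2.22,0,0,0,0,0],[-0.19,-2.22,0,0,0,0,0],[-0.19,-2.22,0,0,0,0,0],[-0.19,-2.22,0,0,0,0,0],[-0.19,-2.22,0,0,0,0,0],[-0.19,-2.22,0,0,0,0,0],[-0.19,-2.22,0,0,0,0,0],[-0.19,-2.22,0,0,0,0,0],[0,0,0,0,0,0,0],[0,0,0,0,0,0,0]]]'; python3 snap.py w4 637.3 76.3 6 0 44 44; python3 go.py 637.3 76.3 12 0 4
```

```text
time: 8.98
tcp_pos: [637.5, 76.8, 69.8]
ee_rot: [180.0, 0.1, 0.1]
wrist_force: [0.8, -0.0, -2.4]
width: 39.3
grasp_force: 30.0
[[294.2, 185.2], [295.3, 237.6], [348.7, 237.7], [350.1, 185.3], [322.1, 212.0]]
t 9.0 row [-0.01 -0.01  1.45] wz 0.0003 width 39.3
```

View pics/w4.png

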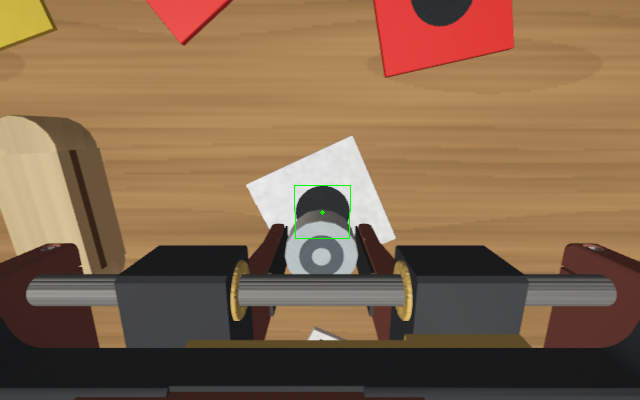

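The weight is held over white pad_small, and the shadow (296–349, top row 186) matches the prediction. I'll place it.

```bash
python3 -m creep '[[[0,-0.02,2,0,0,0,0],[0,-0.02,2,0,0,0,0],[0,0,1.3,0,0,0,0],[0,0,0.4,0,0,0,0],[0,0,0,0,0,0,0],[0,0,0,0,0,0,0]]]'; python3 go.py 637.3 76.3 11 0 1
```

```text
time: 9.53
tcp_pos: [638.3, 75.5, 13.3]
ee_rot: [180.0, 0.0, -0.0]
wrist_force: [-0.2, 1.0, -3.1]
width: 39.6
grasp_force: 30.0
t 9.5 row [-0.1  -0.08  0.23] wz -0.0006 width 39.6
```

```bash
python3 -m creep '[[[0,0,0.1,0,0,0,0],[0,0,0.06,0,0,0,0],[0,0,0,0,0,0,0],[0,0,0,0,0,0,1],[0,0,0,0,0,0,1],[0,0,0,0,0,0,1],[0,0,0,0,0,0,1],[0,0,-2,0,0,0,1],[0,0,-3,0,0,0,1],[0,0,-4,0,0,0,1]]]'; python3 go.py 454.4 259.2 100 0 8
```

```text
time: 10.37
tcp_pos: [636.0, 76.0, 100.2]
ee_rot: [180.0, 0.3, 0.0]
wrist_force: [0.7, 0.2, -0.6]
width: 82.3
grasp_force: 0.0
t 10.4 row [-2.27 -2.29  0.  ] wz 0.0 width 82.3
```

```bash
python3 -m creep '[[[-2.27,-2.29,0,0,0,0,1],[-2.27,-2.29,0,0,0,0,1],[-2.27,-2.29,0,0,0,0,1],[-2.27,-2.29,0,0,0,0,1],[-2.27,-2.29,0,0,0,0,1],[-2.27,-2.29,0,0,0,0,1],[-2.27,-2.29,0,0,0,0,1],[-2.27,-2.29,0,0,0,0,1],[0,0,0,0,0,0,1],[0,0,0,0,0,0,1]]]'; python3 snap.py w5 454.4 259.2 24 0 58 58; python3 go.py 454.4 259.2 4 0 4
```

```text
time: 11.2
tcp_pos: [455.8, 260.4, 102.1]
ee_rot: [-180.0, -0.0, 0.2]
wrist_force: [-0.1, 0.3, -0.7]
width: 87.2
grasp_force: 0.0
[[288.0, 175.1], [289.6, 240.5], [355.6, 240.7], [357.8, 175.3], [322.7, 208.8]]
t 11.2 row [-0.06  0.01  2.45] wz 0.0005 width 87.7
```

View pics/w5.png

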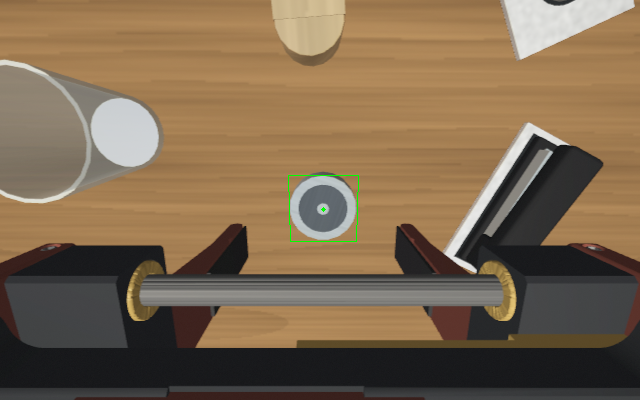

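The large weight fills its predicted box at (323,209). The cup (left) is clear, and the stapler stands on its board.

```bash
python3 -m creep '[[[-0.06,0.01,2.45,0,0,0,1],[-0.06,0.01,2.45,0,0,0,1],[-0.06,0.01,2.45,0,0,0,1],[-0.06,0.01,2.3,0,0,0,1],[0,0,0,0,0,0,0.8],[0,0,0,0,0,0,0],[0,0,0,0,0,0,0],[0,0,0,0,0,0,0],[0,0,0,0,0,0,0],[0,0,0,0,0,0,0],[0,0,0,0,0,0,0]]]' 45; python3 -m creep '[[[0,0,0,0,0,0,0],[0,0,-2,0,0,0,0],[0,0,-3,0,0,0,0],[0,0,-3,0,0,0,0],[0,0,0,0,0,0,0]]]';  python3 go.py 461.1 -257.2 85 0 16
```

```text
time: 12.17
tcp_pos: [455.3, 259.3, 6.7]
ee_rot: [-179.9, -0.1, 0.0]
wrist_force: [0.5, -2.5, 7.3]
width: 57.4
grasp_force: 45.0
time: 12.58
tcp_pos: [456.7, 260.5, 89.9]
ee_rot: [-179.8, -0.4, 0.0]
wrist_force: [1.8, 0.3, -4.2]
width: 57.4
grasp_force: 45.0
t 12.6 row [0.03 3.24 0.03] wz 0.0 width 57.4
```

```bash
python3 -m creep '[[[0.03,1.5,0,0,0,0,0],[0.03,3.3,0,0,0,0,0],[0.03,3.3,0,0,0,0,0],[0.03,3.3,0,0,0,0,0],[0.03,3.3,0,0,0,0,0],[0.03,3.3,0,0,0,0,0],[0.03,3.3,0,0,0,0,0],[0.03,3.3,0,0,0,0,0],[0.03,3.3,0,0,0,0,0]]]'; python3 -m creep '[[[0.03,3.3,0,0,0,0,0],[0.03,3.3,0,0,0,0,0],[0.03,3.3,0,0,0,0,0],[0.03,3.3,0,0,0,0,0],[0.03,3.3,0,0,0,0,0],[0.03,3.3,0,0,0,0,0],[0.03,3.3,0,0,0,0,0],[0,0.9,0,0,0,0,0],[0,0,0,0,0,0,0],[0,0,0,0,0,0,0]]]'; python3 snap.py w6 461.1 -257.2 6 0 62 62; python3 go.py 461.1 -257.2 15 0 4
```

```text
time: 13.33
tcp_pos: [455.9, -21.4, 84.6]
ee_rot: [-180.0, 0.1, 0.0]
wrist_force: [0.1, -0.2, -4.9]
width: 57.3
grasp_force: 45.0
time: 14.17
tcp_pos: [458.0, -259.6, 84.3]
ee_rot: [-179.9, 0.1, -0.1]
wrist_force: [1.1, 0.8, -5.1]
width: 57.2
grasp_force: 45.0
[[281.0, 167.3], [283.4, 237.7], [354.1, 237.7], [356.0, 167.1], [318.6, 203.5]]
t 14.2 row [ 0.08 -0.04  1.74] wz -0.0 width 57.2
```

View pics/w6.png

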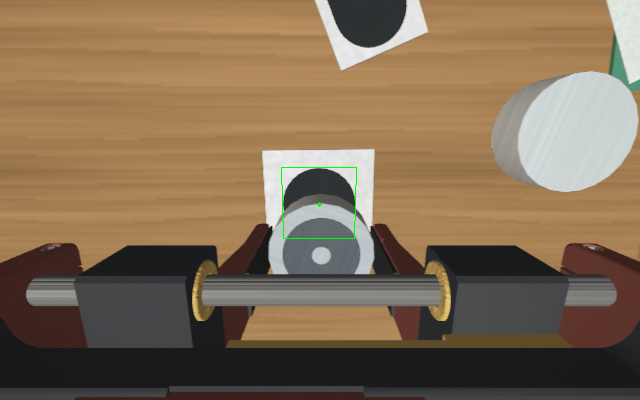

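Shadow at (283–355, top row 168) matches the prediction and the tin is clear. I'll lower.

```bash
python3 -m creep '[[[0.08,-0.04,2,0,0,0,0],[0.08,-0.04,2.4,0,0,0,0],[0.08,-0.04,2,0,0,0,0],[0.08,-0.04,0.5,0,0,0,0],[0,0,0,0,0,0,0],[0,0,0,0,0,0,0]]]'; python3 go.py 461.1 -257.2 12 0 1;  python3 go.py 461.1 -257.2 12 0 1
```

```text
time: 14.72
tcp_pos: [462.4, -257.6, 16.5]
ee_rot: [-180.0, 0.0, 0.1]
wrist_force: [-0.4, 0.5, -4.6]
width: 57.1
grasp_force: 45.0
t 14.7 row [-0.13 -0.04  0.45] wz 0.0015 width 57.1
t 14.7 row [-0.13 -0.04  0.45] wz 0.0015 width 57.1
```

```bash
python3 -m creep '[[[-0.08,0,0.25,0,0,0,0],[0,0,0.1,0,0,0,0],[0,0,0,0,0,0,0],[0,0,0,0,0,0,0]]]'
```

```text
time: 15.05
tcp_pos: [461.7, -258.6, 13.4]
ee_rot: [180.0, -0.0, 0.0]
wrist_force: [1.1, 0.3, -4.0]
width: 57.0
grasp_force: 45.0
```

```bash
python3 -m creep '[[[0,0,0.08,0,0,0,0],[0,0,0,0,0,0,0],[0,0,0,0,0,0,0]]]'; python3 -m creep '[[[0,0,0.06,0,0,0,0],[0,0,0,0,0,0,0],[0,0,0,0,0,0,1],[0,0,0,0,0,0,1],[0,0,0,0,0,0,1],[0,0,0,0,0,0,1],[0,0,-2,0,0,0,1],[0,0,-3,0,0,0,1],[0,0,-4,0,0,0,1],[0,0,0,0,0,0,1]]]'; python3 go.py 641.7 272 100 4 18
```

```text
time: 15.3
tcp_pos: [461.7, -258.7, 12.7]
ee_rot: [180.0, -0.0, 0.0]
wrist_force: [-2.1, -0.1, 5.4]
width: 57.2
grasp_force: 45.0
time: 16.13
tcp_pos: [464.8, -260.4, 107.0]
ee_rot: [179.7, -0.5, 0.0]
wrist_force: [1.2, -1.0, -0.4]
width: 87.9
grasp_force: 0.0
t 16.1 row [ 1.08 -2.92  0.04] wz -0.0039 width 87.9
```

```bash
python3 -m creep '[[[1.08,-2.92,0.04,0,0,-0.0039,1],[1.08,-2.92,0.04,0,0,-0.0039,1],[1.08,-2.92,0.04,0,0,-0.0039,1],[1.08,-2.92,0.04,0,0,-0.0039,1],[1.08,-2.92,0.04,0,0,-0.0039,1],[1.08,-2.92,0.04,0,0,-0.0039,1],[1.08,-2.92,0.04,0,0,-0.0039,1],[1.08,-2.92,0.04,0,0,-0.0039,1],[1.08,-2.92,0.04,0,0,-0.0039,1]]]'; python3 -m creep '[[[1.08,-2.92,0.04,0,0,-0.0039,1],[1.08,-2.92,0.04,0,0,-0.0039,1],[1.08,-2.92,0.04,0,0,-0.0039,1],[1.08,-2.92,0.04,0,0,-0.0039,1],[1.08,-2.92,0.04,0,0,-0.0039,1],[1.08,-2.92,0.04,0,0,-0.0039,1],[1.08,-2.92,0.04,0,0,-0.0039,1],[1.08,-2.92,0.04,0,0,-0.0039,1],[1.08,-2.92,0.04,0,0,-0.0039,1],[0,0,0,0,0,0,1],[0,0,0,0,0,0,1]]]'; python3 snap.py w7 641.7 272 38 3.5 140 50; python3 go.py 641.7 272 10 3.5 4
```

```text
time: 16.88
tcp_pos: [554.7, 7.4, 97.3]
ee_rot: [-180.0, 0.0, 2.0]
wrist_force: [0.1, -0.5, 0.1]
width: 87.7
grasp_force: 0.0
time: 17.8
tcp_pos: [638.0, 274.7, 93.3]
ee_rot: [180.0, 0.0, 4.2]
wrist_force: [0.3, -0.9, 0.5]
width: 87.7
grasp_force: 0.0
[[291.8, 116.2], [293.9, 291.1], [354.0, 291.7], [361.5, 117.0], [325.2, 210.6]]
t 17.9 row [0.1  0.04 2.08] wz 0.0026 width 87.9
```

View pics/w7.png

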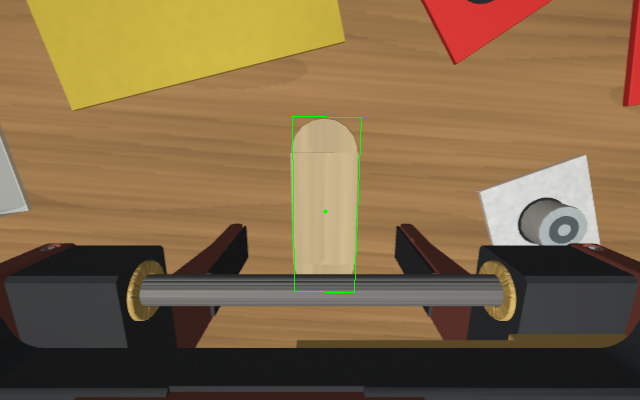

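The clapper's far end is at row 119 (predicted 116) and its sides are at 291–357, so its centre is about (640,273) with yaw about 4°. The small weight can be seen on its board at right.

```bash
python3 -m creep '[[[0.05,0.03,2.08,0,0,0,1],[0.05,0.03,2.08,0,0,0,1],[0.05,0.03,2.08,0,0,0,1],[0.05,0.03,2.08,0,0,0,1],[0,0,0,0,0,0,0.8],[0,0,0,0,0,0,0],[0,0,0,0,0,0,0],[0,0,0,0,0,0,0],[0,0,0,0,0,0,0],[0,0,0,0,0,0,0],[0,0,0,0,0,0,0],[0,0,0,0,0,0,0]]]' 35; python3 -m creep '[[[0,0,0,0,0,0,0],[0,0,-2,0,0,0,0],[0,0,-3,0,0,0,0],[0,0,-3,0,0,0,0],[0,0,0,0,0,0,0],[0,0,0,0,0,0,0]]]';  python3 go.py 651.3 -277.4 92 22.4 18
```

```text
time: 18.85
tcp_pos: [640.9, 272.4, 12.2]
ee_rot: [-180.0, -0.1, 4.0]
wrist_force: [-0.7, -1.0, 6.4]
width: 50.0
grasp_force: 35.0
time: 19.35
tcp_pos: [641.2, 272.7, 92.7]
ee_rot: [-179.9, -0.2, 4.0]
wrist_force: [-0.5, 0.6, -2.8]
width: 49.7
grasp_force: 35.0
t 19.4 row [-0.62  3.01  0.  ] wz -0.0178 width 49.7
```

```bash
python3 -m creep '[[[-0.62,3.01,0,0,0,-0.0178,0],[-0.62,3.01,0,0,0,-0.0178,0],[-0.62,3.01,0,0,0,-0.0178,0],[-0.62,3.01,0,0,0,-0.0178,0],[-0.62,3.01,0,0,0,-0.0178,0],[-0.62,3.01,0,0,0,-0.0178,0],[-0.62,3.01,0,0,0,-0.0178,0],[-0.62,3.01,0,0,0,-0.0178,0],[-0.62,3.01,0,0,0,-0.0178,0]]]'; python3 -m creep '[[[-0.62,3.01,0,0,0,-0.0178,0],[-0.62,3.01,0,0,0,-0.0178,0],[-0.62,3.01,0,0,0,-0.0178,0],[-0.62,3.01,0,0,0,-0.0178,0],[-0.62,3.01,0,0,0,-0.0178,0],[-0.62,3.01,0,0,0,-0.0178,0],[-0.62,3.01,0,0,0,-0.0178,0],[-0.62,3.01,0,0,0,-0.0178,0],[-0.62,3.01,0,0,0,-0.0178,0],[0,0,0,0,0,0,0],[0,0,0,0,0,0,0]]]'; python3 snap.py w8 651.3 -277.4 6 22.4 144 54; python3 go.py 651.3 -277.4 22 22.4 4
```

```text
time: 20.1
tcp_pos: [621.3, -4.9, 88.7]
ee_rot: [-179.9, 0.2, 13.3]
wrist_force: [0.6, 0.3, -2.9]
width: 49.7
grasp_force: 35.0
time: 21.02
tcp_pos: [649.0, -279.7, 88.4]
ee_rot: [-179.9, 0.1, 22.2]
wrist_force: [0.2, 0.2, -3.1]
width: 49.9
grasp_force: 35.0
[[286.2, 116.0], [291.3, 277.8], [349.6, 277.7], [353.3, 115.8], [320.1, 202.4]]
t 21.1 row [0.07 0.   1.66] wz -0.0004 width 49.8
```

View pics/w8.png

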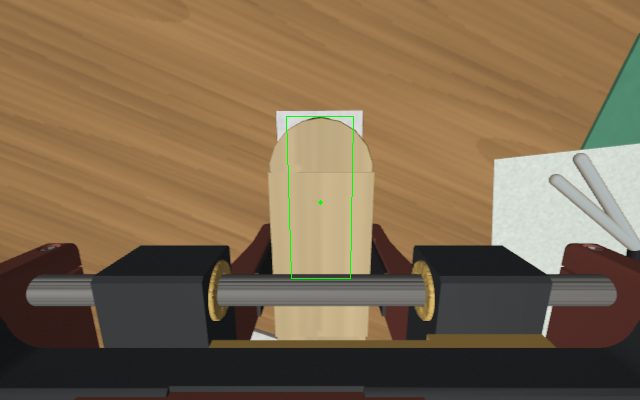

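The board's far edge spans 276–362 at row 111, as predicted, so I'll lower.

```bash
python3 -m creep '[[[0.07,0,2.1,0,0,0,0],[0.07,0,2.2,0,0,0,0],[0.07,0,1.8,0,0,0,0],[0.07,0,0.6,0,0,0,0],[0,0,0,0,0,0,0],[0,0,0,0,0,0,0]]]'; python3 -m creep '[[[0,0,0.15,0,0,0,0],[0,0,0.0,0,0,0,0],[0,0,0,0,0,0,0]]]'
```

```text
time: 21.57
tcp_pos: [652.9, -276.4, 23.7]
ee_rot: [-180.0, 0.0, 22.5]
wrist_force: [-0.4, 0.5, -2.1]
width: 49.4
grasp_force: 35.0
time: 21.82
tcp_pos: [653.7, -277.7, 23.6]
ee_rot: [179.9, -0.1, 22.4]
wrist_force: [0.2, -0.0, -2.1]
width: 49.7
grasp_force: 35.0
```

```bash
python3 -m creep '[[[-0.15,0,0.2,0,0,0,0],[0,0,0.1,0,0,0,0],[0,0,0,0,0,0,0],[0,0,0,0,0,0,0]]]'; python3 -m creep '[[[0,0,0.1,0,0,0,0],[0,0,0.0,0,0,0,0],[0,0,0,0,0,0,0]]]'
```

```text
time: 22.15
tcp_pos: [651.5, -278.1, 19.4]
ee_rot: [-180.0, 0.0, 22.4]
wrist_force: [0.0, 0.7, -1.9]
width: 49.6
grasp_force: 35.0
time: 22.4
tcp_pos: [651.7, -278.1, 18.4]
ee_rot: [-180.0, 0.0, 22.4]
wrist_force: [-0.2, 0.5, -1.5]
width: 50.0
grasp_force: 35.0
```

Next I lower a touch more, release, rise and back off so the arm clears the view.

```bash
python3 -m creep '[[[0,0,0.08,0,0,0,0],[0,0,0,0,0,0,0],[0,0,0,0,0,0,1],[0,0,0,0,0,0,1],[0,0,0,0,0,0,1],[0,0,0,0,0,0,1],[0,0,0,0,0,0,1],[0,0,-2,0,0,0,1],[0,0,-3,0,0,0,1],[0,0,-4,0,0,0,1],[0,0,-4,0,0,0,1],[0,0,-4,0,0,0,1]]]'; python3 go.py 350 -520 230 22 10
```

```text
time: 23.4
tcp_pos: [651.3, -277.9, 189.1]
ee_rot: [-180.0, 0.0, 22.4]
wrist_force: [0.6, -0.3, -0.5]
width: 88.0
grasp_force: 0.0
t 23.4 row [-3.7   1.1  -0.41] wz 0.0007 width 88.0
```

```bash
python3 -m creep '[[[-3.7,1.1,-0.4,0,0,0,1],[-3.7,1.1,-0.4,0,0,0,1],[-3.7,1.1,-0.4,0,0,0,1],[-3.7,1.1,-0.4,0,0,0,1],[-3.7,1.1,-0.4,0,0,0,1],[-3.7,1.1,-0.4,0,0,0,1],[-3.7,1.1,-0.4,0,0,0,1],[-3.7,1.1,-0.4,0,0,0,1],[-3.7,1.1,-0.4,0,0,0,1],[-3.7,1.1,-0.4,0,0,0,1],[0,0,0,0,0,0,1],[0,0,0,0,0,0,1]]]'
python3 - <<'E'
from station import bot
from h import *
c=bot.camera("top");f=c["frame"][:,:,::-1]
cv2.imwrite("pics/end.png",cv2.resize(f[160:280,215:425],None,fx=3.8,fy=3.8,interpolation=cv2.INTER_CUBIC))
c=bot.camera("scene");f=c["frame"][:,:,::-1]
cv2.imwrite("pics/end2.png",cv2.resize(f[115:245,185:385],None,fx=4,fy=4,interpolation=cv2.INTER_CUBIC))
E
```

```text
time: 24.4
tcp_pos: [349.9, -522.0, 228.0]
ee_rot: [180.0, -0.0, 22.2]
wrist_force: [0.6, 0.7, -0.1]
width: 87.7
grasp_force: 0.0
```

View pics/end.png

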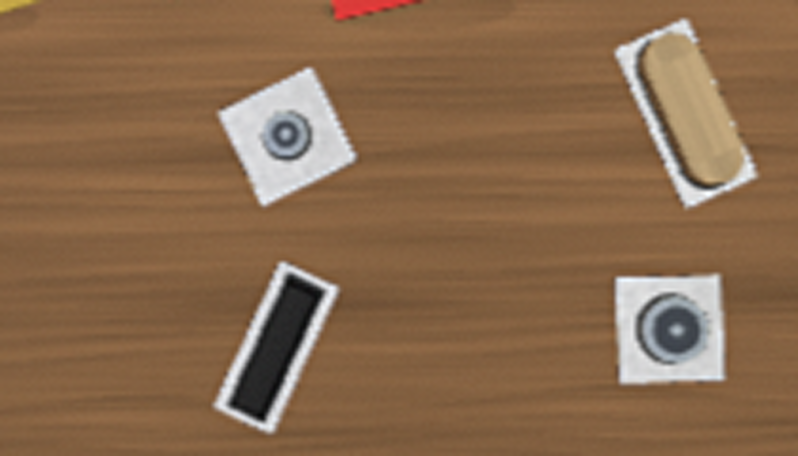

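View pics/end2.png

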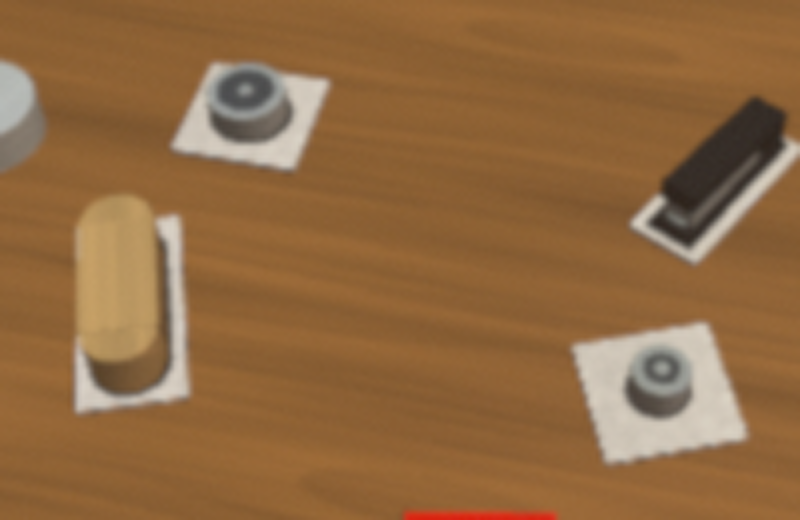

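All four stand upright on their own boards. In the top crop the tool tops are at clapper (692,108), large weight (676,331) and small weight (287,134), with the stapler centred at (276,347). Height parallax pushes the clapper right, so I'll check the offsets in numbers.

Run:
```python
from station import bot
from h import *
c=bot.camera("top")
for n,uv,z,t in [("cl",(692,108.5),44,(651,-277.4)),("wl",(676,331),30,(461.1,-257.2)),("ws",(287,134),30,(637.3,76.3)),("st",(276,347),38,(452.5,88.8))]:
    print(n,(back(c,np.array(uv)/3.8+[215-.37,160-.37],z)[0]-t).round(1))
```

```text
cl [0.9 2.2]
wl [-0.7 -0.8]
ws [ 0.1 -1. ]
st [ 1.8 -1.5]
```

All four are within about 3 mm, so I'm handing in.

```bash
python3 -c "
from station import bot
print(bot.close_job())"
```

```text
the job is handed in; nothing more can be done
None
```

The job is handed in: the stapler, clapper and both weights stand upright on their own boards, each within about 3 mm of its shadow's centre by the top camera, at about 24 s of the 104 s; no verdict came back, and I steered clear of the cup and tin but did not re-measure them at the end.

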